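# Open the whey drain hatch with its lever

### The arm

A 7-joint arm with a two-finger parallel gripper is mounted at the origin on the work surface. World frame = base frame: x ahead of the robot, y to its left, z up, the work surface at z = 0. Lengths are in mm, angles in rad, forces in N, time in s.
With the tool pointing down it reaches from about 350 to 900 mm from the base axis. Payload 8.1 kg.
Tool frame: the origin (TCP) lies between the finger pads; the fingertips stand 8 mm ahead of it and the grasp point (between the pads) lies 11 mm behind it; z points along the fingers, y is the direction in which the jaws open and shut (so a half turn about z gives the same grasp; the last joint's range is limited). The gripper opens to 92 mm and grips with 3 to 60 N. Pads are 19 mm wide; open, the fingers measure 130 mm over their backs; the gripper's body (75 mm by 190 mm) begins 47 mm behind the grasp point.
Start: joints at [-1.416, 0.434, 0.025, 1.573, -0.012, 1.134, -0.075], TCP at [159.373, 604.352, 234.742] pointing down, gripper open.
Joint ranges: [-2.62, 2.62], [-0.44, 2.09], [-1.27, 1.32], [0.08, 2.57], [-1.32, 4.46], [0.12, 2], [-2.74, 2.74]. Speed limits (rad/s): [2.22, 2.22, 3.01, 3.01, 3.14, 3.14, 3.14].

### API

Orientations are given as [roll, pitch, yaw] about the fixed x, y, z axes, in that order (R = Rz(yaw) Ry(pitch) Rx(roll)).
In Python, from station import ctrl gives the robot as it stands.
- The arm moves only by the shell command python3 -m jog 'ROWS' [FORCE]. ROWS is text: rows parted by semicolons, each of 7 numbers parted by spaces: the shift along the tool's x, y, z normalised to -1 to 1, where 1 is 120 mm, then the turn, a rotation vector about the tool's x, y, z normalised to -1 to 1, where 1 is 0.5 rad, then the opening, from -1 (shut) to 1 (fully open), so that 0 is half open. In form: tx ty tz ax ay az fingers; .... A call has 1 to 20 rows; each row is the pose to reach, as a shift and turn from the pose commanded when the call began, along the tool's axes at that moment; what a row does not reach only later rows make up. A row lasts 1/8 s, in which the tool goes at most 62.5 mm and 10.7 degrees, less where a joint would pass 70% of its speed; a pose out of reach is approached as far as the arm can. A call with a number of a shift or a turn outside -1 to 1 is refused whole. A call with a gripper value outside its range is refused whole. The fingers move at their own pace and stop on an object; FORCE is the grip in N (left out, the last holds). Time passes only in rows, so rows that repeat a pose let the fingers close. It gives the time, the measured TCP pose, the force and the opening at its end, in the units of the state.
- ctrl.get_obs(): the state, without advancing time (a new reading comes with each control period).
- ctrl.capture(name): name is "side" or "top"; returns (picture, depth): 400x640x3 uint8, red, green, blue; 400x640 float32, mm along the optical axis (not along the pixel's ray), 0 where there is no reading.
- ctrl.calibration(name): a dict with "camera_matrix" (3x3 intrinsics, pixels), "rvec" (rotation vector, rad) and "tvec" (3), from world to camera coordinates, as OpenCV has them. Camera axes: x right, y down, z forward; pixel columns grow to the right and rows downward; lengths in mm; the calibration is good to about 2 mm. A picture is of the moment at which its call begins. calibration takes no time and is no camera call.
- ctrl.hand_in(): hands the job in, once; it reports no verdict.
The state is a dict: "time": time; "qpos": joint angles; "joint_velocities": joint speeds; "joint_efforts": joint torques, N m; "tool_pos": TCP position; "eef_rot": TCP orientation; "wrist_force": force on the tool from outside, world axes, zero at the start; "ft_torque": the same for the moment, N m; "opening": opening from 0.0 (shut) to 1.0 (fully open).
Only numpy, scipy, OpenCV 4.12 (cv2) and the standard library are available. Lean on these libraries where they do the work, as an engineer would, in place of code of your own. Each camera call takes 0.05 s, during which the arm holds its last target.

### The job

Slide the white cheese mould off the steel hatch on to the drainboard on either side of it, without lifting or tipping it. Then press the blue pad on the long end of the lever right down to its rubber stop, so that the short end raises the heavy hatch, and finish while still holding it down. Lift the hatch with the lever only, leave the lever on its pivot, and leave the other things on the table alone.

Things in the scene. Friction and masses are not known exactly. Their poses are not given: they have to be found in the camera images.
- drain: Fixed stainless whey drain box with hatch, drainboards and lever pivot. Origin: on the table under the pivot pin. +x: level, from the pivot towards the hatch; +y: along the pin; z up. Box: x 75 to 260 mm, y -204 to 204. Hatch: x 65 to 205, y -60 to 60, top 130 mm above the table. Pivot cheeks: x -17 to 17, y -28 to 28, 128 mm high; pin axis at height 97.5 mm.
- board_plus (a point): Middle of the slotted flat drainboard on the drain box's +y side, on its top, 129 mm above the table (1 mm below the hatch's top). The board spans 185 mm in the box's x and from 62 to 200 mm in its y; its outer edge has a rim 10 mm high, its other edges none.
- board_minus (a point): Middle of the same kind of drainboard on the drain box's -y side (y -62 to -200 mm), on its top.
- mould: Loose white round cheese mould with cheese in it, standing on the hatch. 68 mm diameter, 62 mm high, with a foot flange 78 mm in diameter and 11 mm high; about 0.3 kg. Origin: centre of its underside, z up. It slides and does not tip if it is pushed near its foot.
- lever: Loose dark steel lever, level at the start, resting on the pivot pin between the cheeks; not fastened, but a saddle keeps it on the pin. Origin on the pin's axis; +x towards the short end (108 mm, under the hatch's edge), -x towards the long end (250 mm). Bar 36 mm wide, 12 mm thick. Pressed down, it turns about its origin by about 0.36 rad until it meets the stop.
- lever_pad (a point): Centre of the top of the blue pressing pad (70 mm along the lever, 64 mm wide) on the lever's long end, 220 mm from the pivot axis along the lever and 25.5 mm above it; moves with the lever, falling from 123 mm above the table to about 45 mm at the stop. Takes about 9 N at first, falling to 3 N, to press.
- stop_top (a point): Middle of the top of the fixed black rubber stop block under the lever's long end, 26 by 50 mm, 22 mm above the table, 208 mm from the pivot on the drain box's -x side.
- hatch (a joint): Opening angle of the heavy steel hatch (140 by 120 mm, about 2.5 kg) about its hinge at the far edge from the lever, rad: 0 shut, about 0.32 with the lever on its stop. It falls shut when the lever is released.
- hatch_edge (a point): Middle of the hatch's free edge (yellow strip), on its top, over the lever's short end.
- mould_b: Bystander: blue round mould, 60 mm diameter (70 mm foot), 80 mm high, on the table beside the lever on its +y side. Origin: centre of its underside.
- mould_c: Bystander: another such blue mould on the lever's -y side. Origin: centre of its underside.
- spray: Bystander: bottle, 64 mm diameter, 190 mm high, away from the work. Origin: centre of its underside.
- beaker: Bystander: white mug, 90 mm diameter, 110 mm high, away from the work. Origin: centre of its underside.
- jar: Bystander: jar with a red lid, 70 mm diameter, 90 mm high, away from the work. Origin: centre of its underside.
- brush: Bystander: blue brush lying on the table, away from the work.

How it is judged:
By the outcome, as a careful person would: the job done as asked, in the order asked, and still so for the second after the job is handed in, while the arm keeps its last pose, push and grip.
It also fails if it takes over 48 s, if anything falls off the work surface, if the arm or the gripper's body presses on something with over 40 N, if the wrist force passes 120 N, or if a joint passes its speed limit or range.

## Working session

There is one attempt and no reset: what is moved stays moved. The work goes in short steps, Python scripts to look and compute and a shell command to move; the robot and the scene stay as the last step left them, time stands still between calls to the robot, and variables do not carry over. Pictures are saved under pics/ and viewed, and the job is handed in when it is done.

```bash
mkdir -p pics; ls; python3 - <<'E'
from station import ctrl
import cv2,numpy as np
for n in("side","top"):
    im,d=ctrl.capture(n); cv2.imwrite(f"pics/{n}0.png",im[:,:,::-1]); np.save(f"{n}0.npy",d)
    c=ctrl.calibration(n); print(n,c)
o=ctrl.get_obs(); print(o)
E
```

```text
pics
side {'camera_matrix': array([[419.56217633,   0.        , 326.42467889],
       [  0.        , 419.56217633, 198.20612673],
       [  0.        ,   0.        ,   1.        ]]), 'rvec': array([ 2.32895257, -0.56387776,  0.2185646 ]), 'tvec': array([-493.22698114,  265.02085844, 1352.85835881])}
top {'camera_matrix': array([[414.13320235,   0.        , 322.62310705],
       [  0.        , 414.13320235, 198.49490371],
       [  0.        ,   0.        ,   1.        ]]), 'rvec': array([ 2.02936982, -2.19627454,  0.22017488]), 'tvec': array([  38.08292262,  558.50461069, 1338.19934681])}
{'time': 0.1, 'qpos': array([-1.41558473,  0.43515046,  0.02498271,  1.57398281, -0.01159837,
        1.1340159 , -0.07507415]), 'joint_velocities': array([ 0.00038713, -0.00202869, -0.0012654 , -0.00147282, -0.00107053,
       -0.00186463, -0.00085073]), 'joint_efforts': array([ 3.72945884e-03, -6.69122171e+01,  9.88708846e-01, -3.15141714e+01,
       -6.03447156e-02,  3.73234903e-02,  5.66250287e-05]), 'tool_pos': array([159.29598687, 603.90221524, 234.03433778]), 'eef_rot': array([-3.14018748e+00,  1.33730101e-04,  2.88373025e+00]), 'wrist_force': array([ 0.27153532,  0.0703479 , -0.32948355]), 'ft_torque': array([-0.00247944, -0.02665683, -0.00185046]), 'opening': 0.9998328405979023}
```

View pics/side0.png

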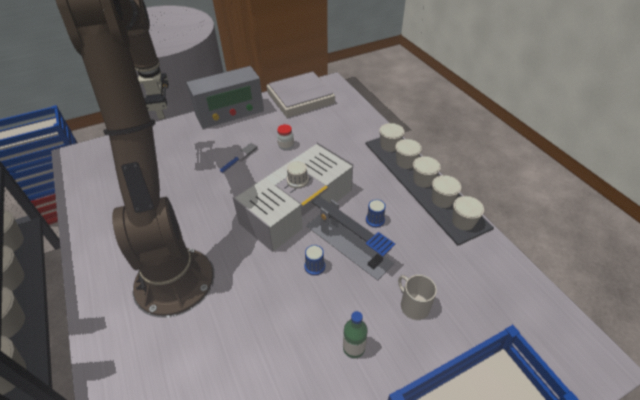

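View pics/top0.png

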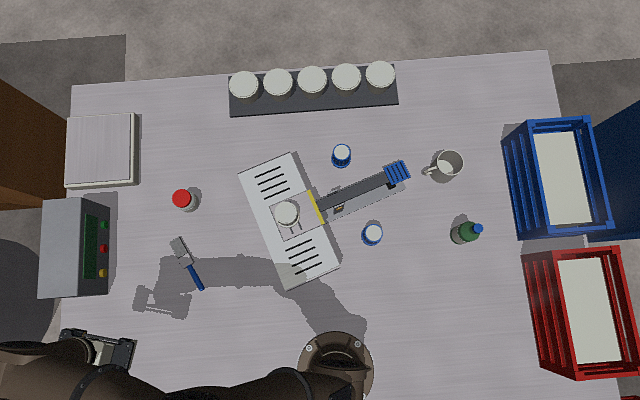

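The top view shows the drain box around (288,220), the mould at (286,213), the yellow edge at (316,207) and the lever running to the blue pad at (397,173). The blue moulds are at (341,153) and (372,233). I'll enlarge it.

```bash
cat > h.py <<'E'
import numpy as np,cv2
from station import ctrl
def ray(n,u,v,z):
    c=ctrl.calibration(n);K=c['camera_matrix'];R=cv2.Rodrigues(c['rvec'])[0];t=c['tvec']
    C=-R.T@t; d=R.T@np.linalg.inv(K)@[u,v,1]; return C+d*(z-C[2])/d[2]
def cloud(n,D):
    c=ctrl.calibration(n);K=c['camera_matrix'];R=cv2.Rodrigues(c['rvec'])[0];t=c['tvec']
    v,u=np.mgrid[:400,:640]; p=np.stack([(u-K[0,2])/K[0,0]*D,(v-K[1,2])/K[1,1]*D,D],-1)
    return (p-t)@R
def proj(n,P):
    c=ctrl.calibration(n); return cv2.projectPoints(np.array(P,float).reshape(-1,3),c['rvec'],c['tvec'],c['camera_matrix'],None)[0].reshape(-1,2)
E
python3 - <<'E'
import cv2
im=cv2.imread('pics/top0.png')[130:300,220:420]
cv2.imwrite('pics/top0c.png',cv2.resize(im,None,fx=3.5,fy=3.5,interpolation=cv2.INTER_CUBIC))
E
python3 - <<'E'
import numpy as np
from h import *
D=np.load('top0.npy');P=cloud('top',D)
for u,v in[(286,211),(262,180),(310,265),(316,207),(397,173),(341,150),(372,231),(360,195)]: print(u,v,P[v,u].round(1))
E
```

```text
286 211 [501.7 108.5 194.4]
262 180 [621.7 185.1 127.4]
310 265 [338.7  50.  129.5]
316 207 [518.8  17.8 130.5]
397 173 [ 612.3 -253.6  119. ]
341 150 [718.2 -81.3  79. ]
372 231 [ 434.5 -157.9   79. ]
360 195 [ 571.4 -137.5   11.5]
```

View pics/top0c.png

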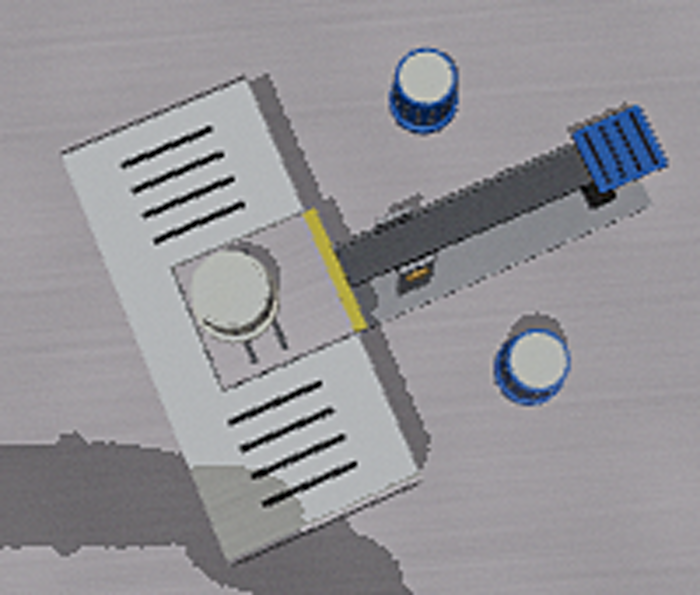

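```bash
python3 - <<'E'
import numpy as np
from h import *
def q(u,v,z): return ray('top',220+u/3.5,130+v/3.5,z)
pts={k:q(*v) for k,v in dict(e1=(314,209,130),e2=(366,329,130),f1=(173,267,130),f2=(224,390,130),c1=(62,153,139),c2=(245,77,139),c3=(418,480,139),c4=(233,562,139),
 p1=(572,128,123),p2=(635,104,123),p3=(666,165,123),p4=(605,192,123),mb=(426,78,80),mc=(540,358,80),mould=(231,288,192)).items()}
for k,v in pts.items(): print(k,v.round(1))
P=cloud('top',np.load('top0.npy'))
sub=P[170:260,240:340].reshape(-1,3); m=(sub[:,2]>180)&(sub[:,2]<200)
s=sub[m]; print('mould top',len(s),(s.max(0)+s.min(0))/2,s.mean(0),np.median(s[:,2]))
sub=P[150:200,370:420].reshape(-1,3); m=(sub[:,2]>115)&(sub[:,2]<130)
s=sub[m]; print('pad',len(s),s.mean(0)); 
import cv2
print(cv2.minAreaRect(s[:,:2].astype(np.float32)))
# box top
sub=P[140:300,225:350].reshape(-1,3); m=(sub[:,2]>122)&(sub[:,2]<145); s=sub[m]; r=cv2.minAreaRect(s[:,:2].astype(np.float32)); print(r, np.median(s[:,2]))
ex=np.array((pts['e1']+pts['e2'])/2-(pts['f1']+pts['f2'])/2); print('ang',np.arctan2(ex[1],ex[0]))
pc=sum(pts[k] for k in('p1','p2','p3','p4'))/4; print(pc, 'hatch edge',(pts['e1']+pts['e2'])/2, 'far',(pts['f1']+pts['f2'])/2)
bc=sum(pts[k] for k in('c1','c2','c3','c4'))/4; print('box c',bc)
E
```

```text
e1 [576.7  33.7 130. ]
e2 [462.4  -5.  130. ]
f1 [532.9 165.4 130. ]
f2 [417.7 125.8 130. ]
c1 [645.6 260.4 139. ]
c2 [705.   88.3 139. ]
c3 [324.6 -39.7 139. ]
c4 [267.4 126.  139. ]
p1 [ 636.3 -211.2  123. ]
p2 [ 654.8 -272.3  123. ]
p3 [ 594. -294.  123.]
p4 [ 573.  -234.9  123. ]
mb [709.6 -83.   80. ]
mc [ 429.7 -164.8   80. ]
mould [498.2 108.9 192. ]
mould top 392 [498.3323008  110.61782646 189.05618455] [498.03855068 110.89718046 191.49188054] 191.53220054823103
pad 528 [ 609.56045805 -236.94770164  120.24818398]
((604.2645263671875, -220.50450134277344), (64.63402557373047, 134.9969024658203), 19.49973487854004)
((510.133544921875, 52.61236572265625), (408.4337158203125, 311.0560607910156), 19.16204261779785) 128.4354941864081
ang -1.2456281436347996
[ 614.54202391 -253.12124996  123.        ] hatch edge [519.53377437  14.34402165 130.        ] far [475.29080928 145.57619649 130.        ]
box c [485.64847357 108.74796375 139.        ]
```

Drain frame estimate: pivot near (541,-48), +x at 1.905 rad. The mould sits at drain (162,-11). I'll push it along -y, away from the robot, with half-open fingers cradling the foot.

```bash
cat > go.py <<'E'
import sys,numpy as np
from station import ctrl
from scipy.spatial.transform import Rotation as Ro
# target x y z yaw [tilt about world drain axis ignored]
x,y,z,yaw=map(float,sys.argv[1:5]); o=ctrl.get_obs()
R=Ro.from_euler('xyz',o['eef_rot']); T=Ro.from_euler('xyz',[np.pi,0,yaw])
d=R.inv().apply(np.array([x,y,z])-o['tool_pos'])/120; r=(R.inv()*T).as_rotvec()/.5
print('t',o['time'],o['tool_pos'].round(1),'yaw',o['eef_rot'].round(3),'q',o['qpos'].round(2),'F',o['wrist_force'].round(1)); print('shift',d.round(3),'rot',r.round(3))
E
python3 go.py 427 85 225 3.475
python3 - <<'E'
import cv2,numpy as np
from h import *
im=cv2.imread('pics/side0.png')[120:290,220:450]
cv2.imwrite('pics/side0c.png',cv2.resize(im,None,fx=3.4,fy=3.4,interpolation=cv2.INTER_CUBIC))
P=cloud('top',np.load('top0.npy'))
for u,v in [(449,160),(440,158),(182,198),(468,231)]: print(u,v,P[v,u].round())
E
```

```text
t 0.1 [159.3 603.9 234. ] yaw [-3.14   0.     2.884] q [-1.42  0.44  0.02  1.57 -0.01  1.13 -0.08] F [ 0.3  0.1 -0.3]
shift [-3.26  -3.612  0.081] rot [-3.000e-03 -1.000e-03 -1.183e+00]
449 160 [ 670. -461.   21.]
440 158 [ 679. -429.   25.]
182 198 [593. 459.  83.]
468 231 [ 403. -446.  146.]
```

View pics/side0c.png

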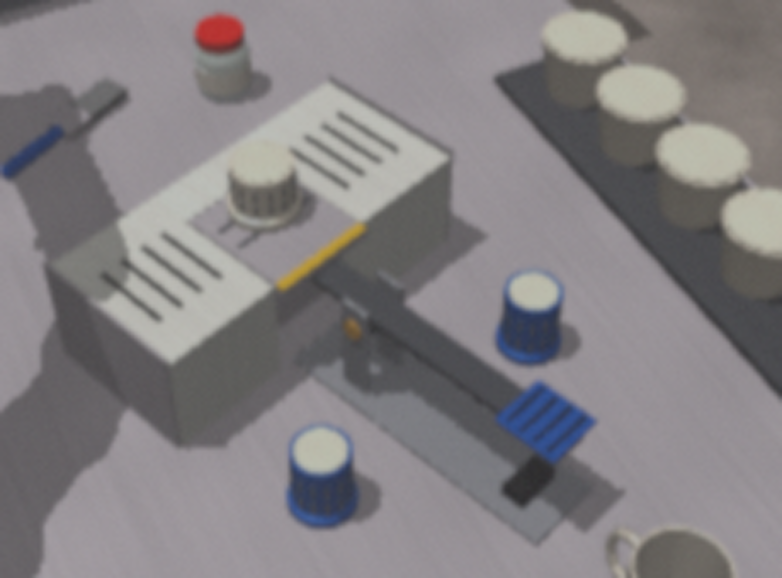

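The side crop shows the mould at about (262,185) on the hatch. The streaks next to it are flat marks, and the path on the -y side is clear.

```bash
python3 -m jog '-0.45 -0.5 0 0 0 -0.3 0.5; -0.9 -1 0.0 0 0 -0.59 -0.13;-0.9 -1 0.0 0 0 -0.59 -0.13' 20; python3 go.py 427 85 225 3.475
```

```text
time: 0.48
tool_pos: [234.8, 457.6, 234.4]
eef_rot: [-3.14, 0.0, -3.105]
wrist_force: [0.1, 0.5, 0.1]
opening: 0.725
t 0.475 [234.8 457.6 234.4] yaw [-3.14   0.    -3.105] q [-1.19  0.26 -0.01  1.84  0.01  1.05  0.4 ] F [0.1 0.5 0.1]
shift [-1.486 -3.162  0.084] rot [-0.003 -0.    -0.593]
```

```bash
python3 -m jog '-0.2 -0.5 0 0 0 -0.3 -0.13; -0.45 -1 0.0 0 0 -0.59 -0.13;-0.45 -1 0.0 0 0 -0.59 -0.13;-0.45 -1 0.0 0 0 -0.59 -0.13'; python3 go.py 427 85 225 3.475
```

```text
time: 0.98
tool_pos: [291.7, 342.8, 234.8]
eef_rot: [3.141, 0.0, -2.812]
wrist_force: [0.4, 0.4, -0.5]
opening: 0.434
t 0.975 [291.7 342.8 234.8] yaw [ 3.141  0.    -2.812] q [-0.98  0.15 -0.    1.98  0.    1.01  0.92] F [ 0.4  0.4 -0.5]
shift [-0.371 -2.398  0.081] rot [ 0.001  0.    -0.008]
```

```bash
python3 -m jog '-0.1 -0.5 0 0 0 0 -0.13; -0.2 -1 0.0 0 0 0 -0.13;-0.2 -1 0.0 0 0 0 -0.13;-0.2 -1 0.0 0 0 0 -0.13'; python3 -m jog '-0.1 -0.5 0 0 0 0 -0.13; -0.15 -1 0.0 0 0 0 -0.13;-0.15 -1 0.0 0 0 0 -0.13;-0.15 -1 0.0 0 0 0 -0.13'; python3 go.py 427 85 160 3.475
```

```text
time: 1.48
tool_pos: [353.0, 238.9, 234.7]
eef_rot: [3.141, 0.0, -2.808]
wrist_force: [0.2, 0.6, -0.4]
opening: 0.437
time: 1.98
tool_pos: [409.2, 131.7, 234.6]
eef_rot: [3.141, -0.0, -2.807]
wrist_force: [0.0, 0.8, 0.5]
opening: 0.435
t 1.975 [409.2 131.7 234.6] yaw [ 3.141 -0.    -2.807] q [-0.63  0.11  0.21  2.03 -0.03  1.    1.5 ] F [0.  0.8 0.5]
shift [-0.012 -0.417  0.621] rot [ 0.001 -0.     0.002]
```

```bash
python3 -m jog '0 -0.417 0 0 0 0 -0.13; 0 -0.417 0.3 0 0 0 -0.13;-0.01 -0.417 0.6 0 0 0 -0.13;-0.01 -0.417 0.67 0 0 0 -0.13;-0.01 -0.417 0.67 0 0 0 -0.13'; python3 go.py 427 85 143 3.475; python3 - <<'E'
from h import *
for n in("side","top"):
    im,d=ctrl.capture(n); np.save(n+'1.npy',d)
    c=(im[130:300,220:420] if n=='top' else im[100:270,220:420])
    cv2.imwrite(f"pics/{n}1.png",cv2.resize(c[:,:,::-1],None,fx=3.5,fy=3.5,interpolation=cv2.INTER_CUBIC))
E
```

```text
time: 2.6
tool_pos: [426.8, 84.1, 154.5]
eef_rot: [3.141, -0.001, -2.807]
wrist_force: [0.1, 0.0, 1.0]
opening: 0.436
t 2.6 [426.8  84.1 154.5] yaw [ 3.141e+00 -1.000e-03 -2.807e+00] q [-0.53  0.22  0.25  2.13 -0.08  0.79  1.68] F [0.1 0.  1. ]
shift [-0.004  0.007  0.096] rot [ 0.    -0.002  0.002]
```

View pics/side1.png

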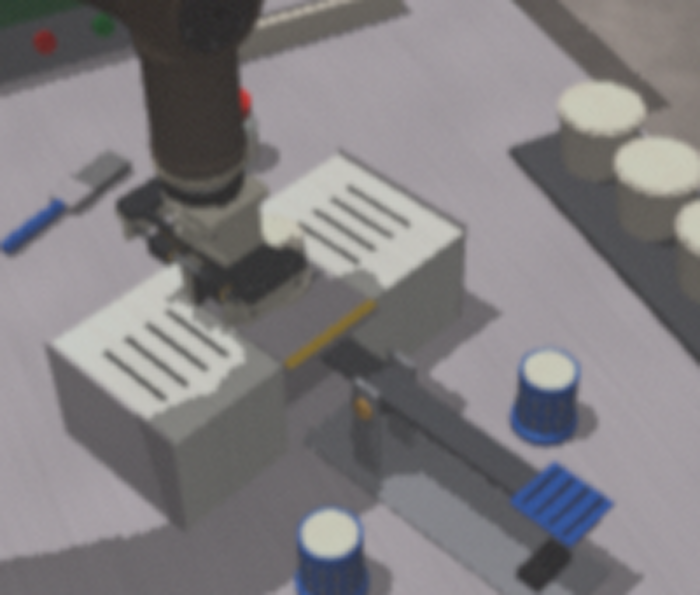

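View pics/top1.png

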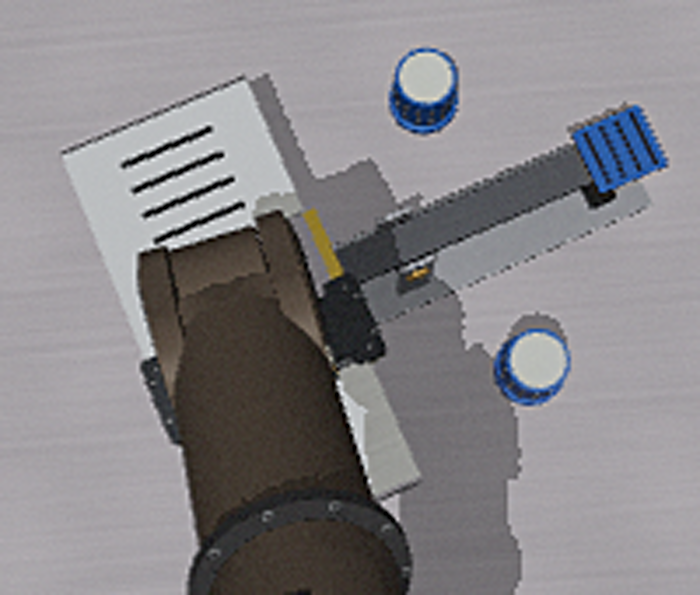

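The gripper is behind the mould on the robot side and clear of everything. I'll lower it and start the push.

```bash
python3 -m jog '0 0 0.05 0 0 0 -0.13;0 0.007 0.095 0 0 0 -0.13;0 0.007 0.095 0 0 0 -0.13; -0.1 0.007 0.095 0 0 0 -0.13;-0.18 0.007 0.095 0 0 0 -0.13;-0.24 0.007 0.095 0 0 0 -0.13;-0.3 0.007 0.095 0 0 0 -0.13;-0.36 0.007 0.095 0 0 0 -0.13;-0.42 0.007 0.095 0 0 0 -0.13;-0.48 0.007 0.095 0 0 0 -0.13;-0.5 0.007 0.095 0 0 0 -0.13;-0.5 0.007 0.095 0 0 0 -0.13'; python3 go.py 569.7 133.9 143 3.475;python3 - <<'E'
from h import *
for n in("side","top"):
    im,d=ctrl.capture(n); np.save(n+'2.npy',d)
    c=(im[130:300,220:420] if n=='top' else im[100:270,220:420])
    cv2.imwrite(f"pics/{n}2.png",cv2.resize(c[:,:,::-1],None,fx=3.5,fy=3.5,interpolation=cv2.INTER_CUBIC))
E
```

```text
time: 4.2
tool_pos: [483.9, 103.2, 143.0]
eef_rot: [-3.141, 0.001, -2.81]
wrist_force: [0.2, 0.0, -0.4]
opening: 0.432
t 4.2 [483.9 103.2 143. ] yaw [-3.141e+00  1.000e-03 -2.810e+00] q [-0.51  0.33  0.25  2.01 -0.11  0.81  1.7 ] F [ 0.2  0.  -0.4]
shift [-0.759  0.009  0.   ] rot [-0.     0.001 -0.003]
```

View pics/side2.png

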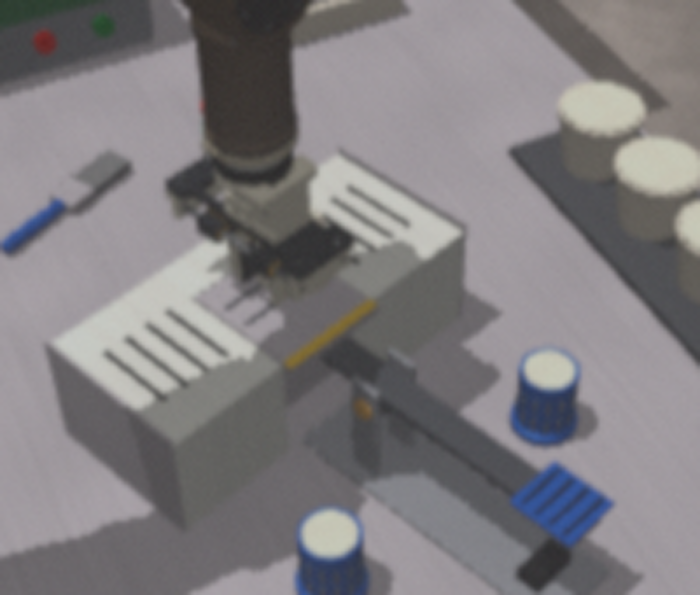

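The mould is hidden behind the gripper, but nothing looks wrong. I'll continue the push.

```bash
python3 -m jog '-0.06 0 0 0 0 0 -0.13;-0.12 0 0 0 0 0 -0.13;-0.18 0 0 0 0 0 -0.13;-0.24 0 0 0 0 0 -0.13;-0.3 0 0 0 0 0 -0.13;-0.36 0 0 0 0 0 -0.13;-0.42 0 0 0 0 0 -0.13'; python3 -m jog '-0.06 0 0 0 0 0 -0.13;-0.12 0 0 0 0 0 -0.13;-0.18 0 0 0 0 0 -0.13;-0.24 0 0 0 0 0 -0.13;-0.29 0.01 0 0 0 0 -0.13;-0.32 0.01 0 0 0 0 -0.13;-0.34 0.01 0 0 0 0 -0.13;-0.34 0.01 0 0 0 0 -0.13'; python3 go.py 569.7 133.9 143 3.475
```

```text
time: 5.18
tool_pos: [531.7, 119.8, 142.9]
eef_rot: [-3.142, 0.0, -2.809]
wrist_force: [-1.7, -1.1, 0.3]
opening: 0.433
time: 6.18
tool_pos: [569.5, 134.1, 143.0]
eef_rot: [3.142, 0.0, -2.809]
wrist_force: [-1.9, -0.8, -0.2]
opening: 0.435
t 6.175 [569.5 134.1 143. ] yaw [ 3.142  0.    -2.809] q [-0.5   0.46  0.25  1.8  -0.14  0.9   1.71] F [-1.9 -0.8 -0.2]
shift [-0.001 -0.002 -0.   ] rot [ 0.     0.001 -0.002]
```

Contact force is about 2 N along the push, as expected. Next I'll back off, rise, and look.

```bash
python3 -m jog '0.1 0 0 0 0 0 -0.13;0.25 0 0 0 0 0 -0.13;0.25 0 0 0 0 0 -0.13;0.3 0 -0.4 0 0 0 -0.13;0.3 0 -0.8 0 0 0 -0.5;0.3 -0.5 -0.9 0 0 0 -1;0.3 -1 -0.9 0 0 0 -1;0.3 -1 -0.9 0 0 0 -1'; python3 go.py 613.5 -254 150 1.905
python3 - <<'E'
from h import *
for n in("side","top"):
    im,d=ctrl.capture(n); np.save(n+'3.npy',d)
    c=(im[130:300,220:420] if n=='top' else im[100:270,220:420])
    cv2.imwrite(f"pics/{n}3.png",cv2.resize(c[:,:,::-1],None,fx=3.5,fy=3.5,interpolation=cv2.INTER_CUBIC))
E
```

```text
time: 7.18
tool_pos: [575.8, 2.7, 251.7]
eef_rot: [-3.138, 0.002, -2.818]
wrist_force: [-0.0, 0.3, -0.6]
opening: 0.046
t 7.175 [575.8   2.7 251.7] yaw [-3.138e+00  2.000e-03 -2.818e+00] q [-0.34  0.34  0.33  1.69 -0.12  1.12  1.91] F [-0.   0.3 -0.6]
shift [ 0.384 -2.125  0.854] rot [-3.000e-03  8.000e-03  3.121e+00]
```

View pics/side3.png

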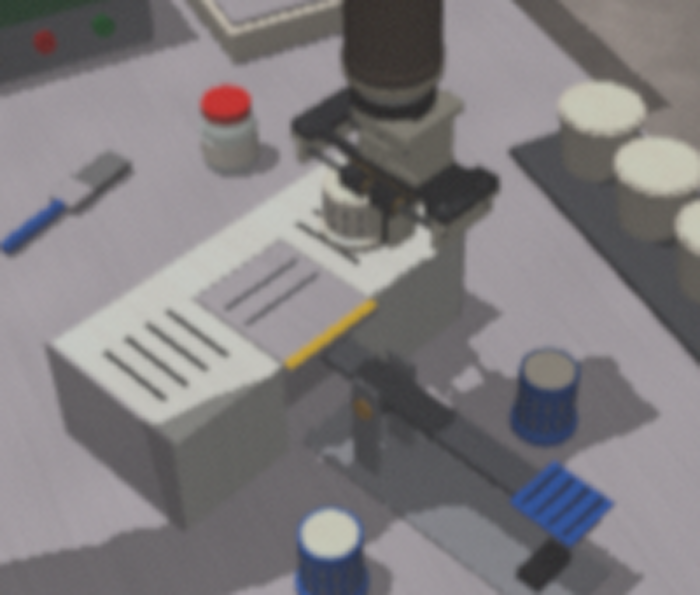

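View pics/top3.png

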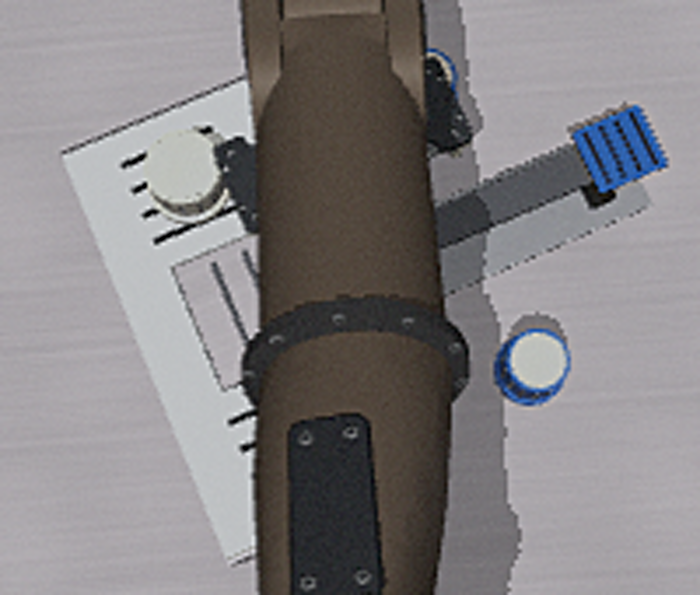

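The mould now stands upright on the -y board at top-crop (182,170), clear of the hatch. Next is the pad, with a turn of about 1.56 rad.

```bash
python3 - <<'E'
from h import *
s=cloud('top',np.load('top3.npy'))[150:200,250:284].reshape(-1,3); s=s[(s[:,2]>184)&(s[:,2]<200)]
m=s.mean(0); d=m[:2]-[541,-47.5]; print(len(s),m, 'drain', d@[-.328,.945], d@[-.945,-.328])
E
python3 -m jog '0.06 -0.4 0 0 0 0.3 -1;0.12 -0.8 0 0 0 0.6 -1;0.15 -1 0 0 0 0.95 -1;0.15 -1 0 0 0 0.95 -1;0.15 -1 0 0 0 0.95 -1;0.15 -1 0 0 0 0.95 -1'; python3 go.py 613.5 -254 160 1.905
```

```text
365 [610.44911502 147.58985618 190.87663449] drain 161.5806043654759 -129.61888652099117
time: 8.02
tool_pos: [596.6, -108.3, 250.9]
eef_rot: [3.141, -0.0, 3.003]
wrist_force: [-0.2, -0.6, -0.4]
opening: -0.001
t 8.025 [ 596.6 -108.3  250.9] yaw [ 3.141 -0.     3.003] q [-0.23  0.41  0.46  1.63 -0.19  1.15  1.71] F [-0.2 -0.6 -0.4]
shift [-0.307 -1.184  0.756] rot [ 2.000e-03 -1.000e-03  2.196e+00]
```

```bash
python3 -m jog '-0.1 -0.4 0 0 0 0.3 -1;-0.2 -0.8 0 0 0 0.6 -1;-0.26 -1 0 0 0 0.95 -1;-0.26 -1 0 0 0 0.95 -1;-0.26 -1 0 0 0 0.95 -1;-0.26 -1 0 0 0 0.95 -1'; python3 go.py 613.5 -254 160 1.905
```

```text
time: 8.78
tool_pos: [610.6, -231.8, 250.9]
eef_rot: [3.141, -0.001, 2.528]
wrist_force: [0.3, 0.7, 0.9]
opening: 0.004
t 8.775 [ 610.6 -231.8  250.9] yaw [ 3.141e+00 -1.000e-03  2.528e+00] q [-0.09  0.51  0.59  1.51 -0.29  1.21  1.5 ] F [0.3 0.7 0.9]
shift [-0.127 -0.138  0.757] rot [ 0.002 -0.002  1.246]
```

```bash
python3 -m jog '-0.1 -0.1 0 0 0 0.3 -1;-0.127 -0.138 0.2 0 0 0.6 -1;-0.127 -0.138 0.5 0 0 0.95 -1;-0.127 -0.138 0.7 0 0 1 -1;-0.127 -0.138 0.75 0 0 1 -1;-0.127 -0.138 0.75 0 0 1 -1'; python3 go.py 613.5 -254 140 1.905
python3 - <<'E'
from h import *
for n in("side","top"):
    im,d=ctrl.capture(n); np.save(n+'4.npy',d)
    c=(im[130:300,280:480] if n=='top' else im[140:310,270:470])
    cv2.imwrite(f"pics/{n}4.png",cv2.resize(c[:,:,::-1],None,fx=3.5,fy=3.5,interpolation=cv2.INTER_CUBIC))
E
```

```text
time: 9.52
tool_pos: [613.5, -255.6, 161.4]
eef_rot: [3.141, -0.0, 2.026]
wrist_force: [0.6, -0.4, 0.8]
opening: 0.006
t 9.525 [ 613.5 -255.6  161.4] yaw [ 3.141 -0.     2.026] q [-0.1   0.63  0.67  1.59 -0.43  1.07  1.14] F [ 0.6 -0.4  0.8]
shift [0.011 0.006 0.178] rot [ 0.001 -0.     0.241]
```

View pics/side4.png

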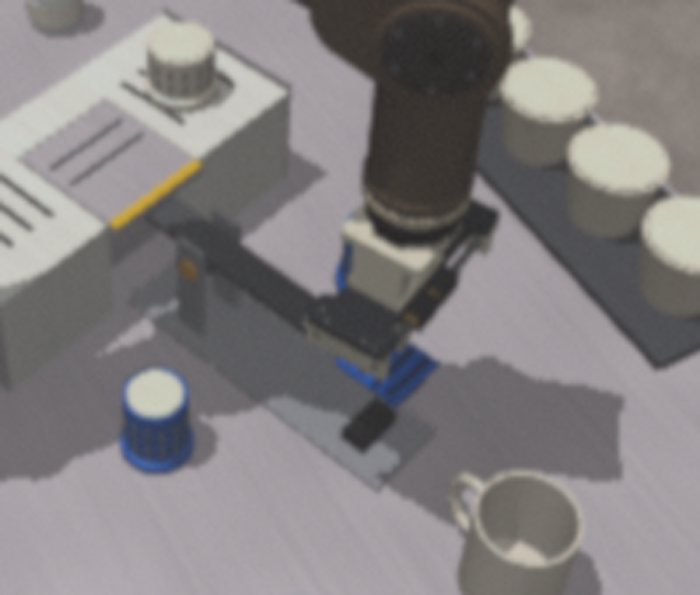

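View pics/top4.png

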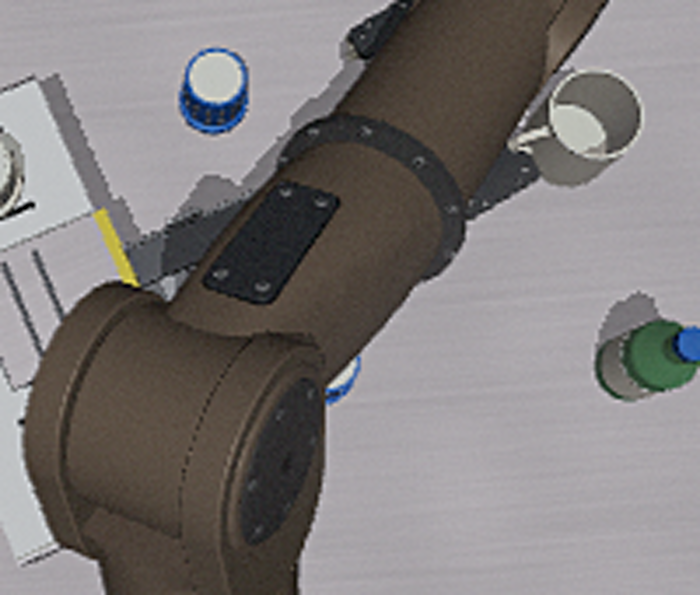

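```bash
python3 - <<'E'
from h import *
P=cloud('top',np.load('top4.npy'))
for u,v in [(375,30),(400,10),(350,45),(510,185),(480,205),(530,165),(345,385),(520,143),(535,128),(550,90)]: print(u,v,P[130+int(v/3.5),280+int(u/3.5)].round())
P0=cloud('top',np.load('top0.npy'))
s=P0[140:200,412:475].reshape(-1,3); s=s[(s[:,2]>60)&(s[:,2]<125)]; print(s.min(0),s.max(0))
s2=s[s[:,2]>100]; print(s2.min(0),s2.max(0))
d=s[:,:2]-[613.5,-254]; print('min dist',np.hypot(*d.T).min())
E
```

```text
375 30 [ 685. -208.  261.]
400 10 [ 701. -231.  261.]
350 45 [ 675. -187.  256.]
510 185 [ 542. -302.  264.]
480 205 [ 527. -278.  257.]
530 165 [ 557. -323.  257.]
345 385 [ 404. -175.   73.]
520 143 [ 622. -364.   88.]
535 128 [ 646. -390.   49.]
550 90 [ 698. -428.   -2.]
[ 592.99889806 -477.5060204    60.15267132] [ 682.93167653 -354.8333262   115.44296579]
[ 593.734946   -476.56280132  100.11081014] [ 682.93167653 -375.06594318  115.44296579]
min dist 101.13371249775591
```

The mug handle is 101 mm from the press point and the gripper's half-width is about 37 mm, so there is room. Lowering on to the pad slowly.

```bash
python3 -m jog '0.01 0 0 0 0 0.24 -1;0.01 0 0.1 0 0 0.24 -1;0.01 0 0.17 0 0 0.24 -1;0.01 0 0.2 0 0 0.24 -1;0.01 0 0.23 0 0 0.24 -1;0.01 0 0.26 0 0 0.24 -1;0.01 0 0.28 0 0 0.24 -1;0.01 0 0.28 0 0 0.24 -1' 40; python3 go.py 611.9 -249.5 56 1.905
```

```text
time: 10.62
tool_pos: [612.9, -255.2, 128.2]
eef_rot: [3.141, 0.0, 1.904]
wrist_force: [-1.9, 1.6, 9.1]
opening: 0.008
t 10.625 [ 612.9 -255.2  128.2] yaw [3.141 0.    1.904] q [-0.11  0.67  0.68  1.63 -0.48  1.02  1.06] F [-1.9  1.6  9.1]
shift [0.048 0.007 0.601] rot [ 0.002  0.001 -0.002]
```

Contact at 9 N, as expected. Pressing on in small steps, drifting slightly toward the pivot to follow the arc.

```bash
python3 -m jog '0 0 0.04 0 0 0 -1;0.01 0 0.08 0 0 0 -1;0.01 0 0.12 0 0 0 -1;0.01 0 0.16 0 0 0 -1;0.02 0 0.2 0 0 0 -1;0.02 0 0.24 0 0 0 -1;0.02 0 0.28 0 0 0 -1;0.03 0 0.32 0 0 0 -1;0.03 0 0.36 0 0 0 -1;0.03 0 0.4 0 0 0 -1;0.04 0 0.44 0 0 0 -1;0.04 0 0.48 0 0 0 -1;0.04 0 0.5 0 0 0 -1;0.04 0 0.5 0 0 0 -1'; python3 go.py 611.9 -249.5 56 1.905;python3 - <<'E'
from h import *
for n in("side",):
    im,d=ctrl.capture(n); np.save(n+'5.npy',d)
    c=im[140:310,270:470]
    cv2.imwrite(f"pics/{n}5.png",cv2.resize(c[:,:,::-1],None,fx=3.5,fy=3.5,interpolation=cv2.INTER_CUBIC))
E
```

```text
time: 12.38
tool_pos: [612.2, -251.7, 68.6]
eef_rot: [3.139, 0.003, 1.904]
wrist_force: [0.1, -1.0, 7.5]
opening: 0.006
t 12.375 [ 612.2 -251.7   68.6] yaw [3.139e+00 3.000e-03 1.904e+00] q [-0.09  0.73  0.64  1.68 -0.53  0.9   1.1 ] F [ 0.1 -1.   7.5]
shift [0.019 0.003 0.105] rot [ 0.004  0.005 -0.003]
```

View pics/side5.png

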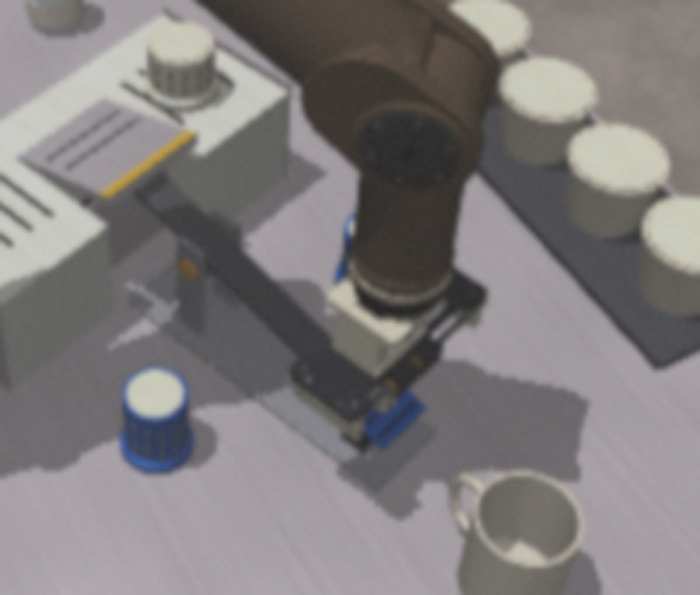

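The hatch is rising, with the yellow edge at (150,165). Continuing down to the stop.

```bash
python3 -m jog '0 0 0.03 0 0 0 -1;0.01 0 0.06 0 0 0 -1;0.02 0 0.08 0 0 0 -1;0.02 0 0.1 0 0 0 -1;0.02 0 0.1 0 0 0 -1'; python3 go.py 611.9 -249.5 52 1.905; python3 -m jog '0 0 0.012 0 0 0 -1; 0 0 0.025 0 0 0 -1;0 0 0.025 0 0 0 -1'
```

```text
time: 13.05
tool_pos: [611.4, -249.4, 56.5]
eef_rot: [3.139, 0.003, 1.904]
wrist_force: [-0.0, -1.0, 6.4]
opening: 0.005
t 13.05 [ 611.4 -249.4   56.5] yaw [3.139e+00 3.000e-03 1.904e+00] q [-0.08  0.74  0.63  1.69 -0.54  0.88  1.1 ] F [-0.  -1.   6.4]
shift [-0.002  0.003  0.038] rot [ 0.004  0.005 -0.003]
time: 13.42
tool_pos: [611.5, -249.1, 54.4]
eef_rot: [3.139, 0.002, 1.904]
wrist_force: [-1.6, 0.9, 14.7]
opening: 0.007
```

```bash
python3 -m jog '0 0 0.008 0 0 0 -1; 0 0 0.015 0 0 0 -1;0 0 0.015 0 0 0 -1';python3 - <<'E'
from h import *
for n in("side","top"):
    im,d=ctrl.capture(n); np.save(n+'6.npy',d)
    c=im[140:310,270:470] if n=='side' else im[130:300,220:420]
    cv2.imwrite(f"pics/{n}6.png",cv2.resize(c[:,:,::-1],None,fx=3.5,fy=3.5,interpolation=cv2.INTER_CUBIC))
o=ctrl.get_obs(); print(o['time'],o['tool_pos'],o['wrist_force'])
# hatch angle from side depth
P=cloud('side',np.load('side6.npy')); O=np.array([541,-47.5]); d=P[...,:2]-O
x=d@[-.328,.945]; y=d@[-.945,-.328]
m=(x>70)&(x<195)&(abs(y)<50)&(P[...,2]>128)&(P[...,2]<200)
print(m.sum(),'hatch slope',np.arctan(np.polyfit(x[m],P[...,2][m],1)))
m=(x<-60)&(x>-170)&(abs(y)<14)&(P[...,2]>25)&(P[...,2]<105)
print(m.sum(),'lever slope',np.arctan(np.polyfit(x[m],P[...,2][m],1)))
m=(x>90)&(x<230)&(y<-80)&(y>-190)&(P[...,2]>180)&(P[...,2]<200); print('mould',m.sum(),x[m].mean(),y[m].mean(),P[...,2][m].mean())
E
```

```text
time: 13.8
tool_pos: [611.6, -249.1, 53.8]
eef_rot: [3.138, 0.002, 1.904]
wrist_force: [-5.6, 3.9, 27.4]
opening: 0.006
13.9 [ 611.63324739 -249.04828375   53.84149526] [-5.53889829  3.08404044 27.19894761]
636 hatch slope [-0.23096836  1.56533987]
203 lever slope [0.36136066 1.56220783]
mould 223 158.3204332700395 -125.74998676410898 189.41205533386838
```

View pics/side6.png

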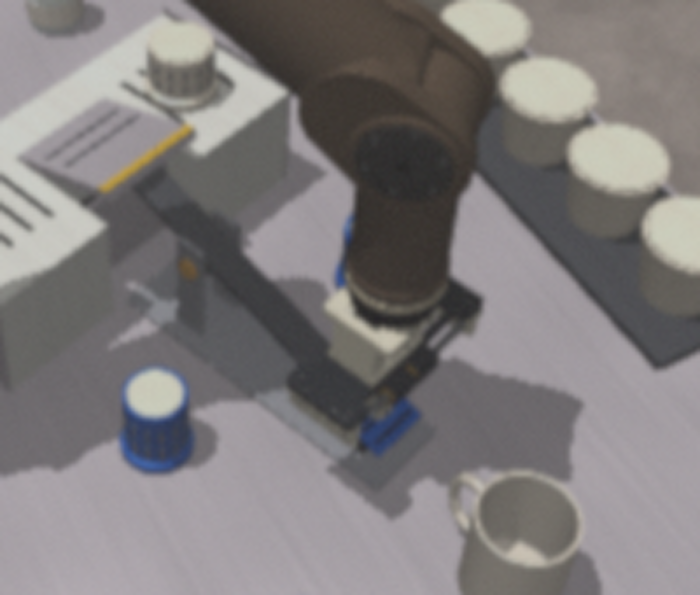

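View pics/top6.png

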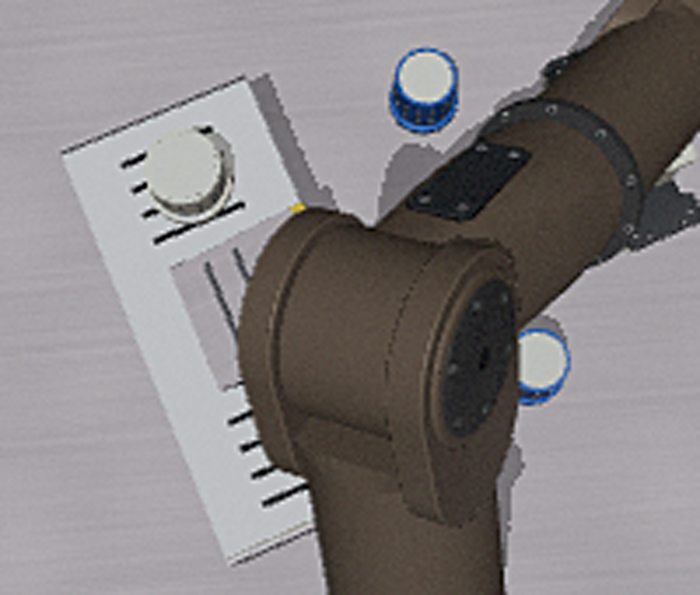

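```bash
python3 - <<'E'
from h import *
for n in ('side','top'):
  P=cloud(n,np.load(n+'6.npy')); d=P[...,:2]-[541,-47.5]
  x=d@[-.328,.945]; y=d@[-.945,-.328]; z=P[...,2]
  for a in range(60,210,15):
    m=(x>a)&(x<a+15)&(abs(y)<45)&(z>110)&(z<215)
    if m.sum()>3: print(n,a+7,m.sum(),np.median(z[m]).round(1), 'pred %.1f'%(130+(205-a-7)*np.tan(.32)))
o=ctrl.get_obs(); print(o['time'],o['tool_pos'],o['wrist_force'])
E
```

```text
side 67 66 143.3 pred 175.7
side 82 128 168.8 pred 170.8
side 97 63 166.3 pred 165.8
side 112 63 160.3 pred 160.8
side 127 58 156.0 pred 155.8
side 142 55 150.8 pred 150.9
side 157 58 145.7 pred 145.9
side 172 58 140.7 pred 140.9
side 187 51 136.7 pred 136.0
side 202 57 130.0 pred 131.0
top 127 12 156.9 pred 155.8
top 142 31 151.1 pred 150.9
top 157 56 145.2 pred 145.9
top 172 87 140.4 pred 140.9
top 187 131 135.6 pred 136.0
top 202 130 130.8 pred 131.0
13.9 [ 611.63324739 -249.04828375   53.84149526] [-5.53889829  3.08404044 27.19894761]
```

The hatch profile matches 0.32 rad, the lever is at 0.36 rad on its stop, and the hold is steady at 27 N. Handing in.

```bash
python3 -c "
from station import ctrl
print(ctrl.hand_in()); o=ctrl.get_obs(); print(o['time'],o['tool_pos'],o['wrist_force'])"
```

```text
the job is handed in; nothing more can be done
None
the job is handed in; nothing more can be done
```

I slid the mould off the hatch and pressed the lever pad down to its stop. The job was handed in at 13.9 s with the pad still held down at about 27 N.

- **Mould:** I pushed it at its foot with half-open fingers, on to the -y drainboard. It stands upright at drain (162, -130) mm, fully clear of the hatch. The push took about 2 N.
- **Lever:** the closed fingertips pressed the pad until the force rose at the stop. The measured lever slope is 0.361 rad, and in the pictures it stays seated between its cheeks.
- **Hatch:** my first slope fit gave 0.23 rad, which disagreed with the expected 0.32 rad. It was probably thrown off by stray pixels near the free edge. Measured strip by strip, the hatch heights match 0.32 rad within about 2 mm in both cameras. The exception is the strip at the free edge, which reads low because it picks up other surfaces.
- **Other things:** nothing else was touched as far as the pictures show. In the last ones the arm partly hides the mug and one of the blue moulds.

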